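# Release the ratchet of a leak-test hand clamp and push its lever down

## Robot

A 6-joint arm with a two-finger parallel gripper is mounted at the origin on the work surface. World frame = base frame: x ahead of the robot, y to its left, z up, the work surface at z = 0. Lengths are in m, angles in degrees, forces in N, time in s.
With the tool pointing down it reaches from about 0.375 to 0.9 m from the base axis. Payload 3.1 kg.
Tool frame: the origin (TCP) lies between the finger pads; the fingertips stand 22 mm ahead of it and the grasp point (between the pads) lies 3 mm ahead of it (bot.tip_extent is the distance from the TCP to the fingertips, in m); y points along the fingers, z is the direction in which the jaws open and shut, and the axes are right-handed (so a half turn about y gives the same grasp; the last joint's range is limited). The gripper opens to 87 mm and grips with 3 to 60 N. Pads are 19 mm wide; open, the fingers measure 117 mm over their backs; the gripper's body (75 mm by 190 mm) begins 51 mm behind the grasp point.
Start: joints at [-85.915, 30.224, 82.088, -0, 67.689, -10.227], TCP at [0.155, -0.606, 0.217] pointing down, gripper open.
Joint ranges: [-176.69, 176.69], [-43.24, 126.21], [12.49, 139.97], [-82, 262], [0, 151.66], [-163.58, 163.58]. Speed limits (degrees/s): [159.86, 159.86, 180, 180, 180, 180].

## Interface

Orientations are given as a 3x3 rotation matrix whose columns are the frame's x, y, z axes.
In Python, from rig import bot, eyes, models gives the robot as it stands. The module is installed in compiled form; this text tells all that it offers.
- The arm moves only by the tool arm_command, never from a script. Its arguments are lists of equal length, an entry for each row: "translation": the shift along the tool's x, y, z each as a share of 0.08 m, from -1 to 1, a list of three; "rotation": the turn, a rotation vector about the tool's x, y, z each as a share of 60 degrees, from -1 to 1, a list of three; "grip": the closure, from -1 (fully open) to 1 (shut), so that 0 is half open. In form: {"translation": [[x, y, z], ...], "rotation": [[rx, ry, rz], ...], "grip": [grip, ...]}. A call has 1 to 5 rows; each row is the pose to reach, as a shift and turn from the pose commanded when the call began, along the tool's axes at that moment; what a row does not reach only later rows make up. A row lasts 1/10 s, in which the tool goes at most 50 mm and 8.59 degrees, less where a joint would pass 70% of its speed; a pose out of reach is approached as far as the arm can. A call with a number of a shift or a turn outside -1 to 1 is refused whole. A call with a gripper value outside its range is refused whole. The fingers move at their own pace and stop on an object; the grip force is fixed at half the most. Time passes only in rows, so rows that repeat a pose let the fingers close. It gives the time, the measured TCP pose, the force and the opening at its end, in the units of the state.
- bot.read_state(): the state, without advancing time (a new reading comes with each control period).
- eyes.capture(name): name is "side" or "top"; returns a dict with "image" (420x560x3 uint8, blue, green, red), "mtx" (3x3 intrinsics, pixels), "rvec" (rotation vector, rad) and "tvec" (3), from world to camera coordinates, as OpenCV has them. Camera axes: x right, y down, z forward; pixel columns grow to the right and rows downward; lengths in m; the calibration is good to about 2 mm. A picture is of the moment at which its call begins. There is no depth.
- bot.hand_in(): hands the job in, once; it reports no verdict.
Trained networks look in the newest picture that a camera, given by its name, has taken for a name from the list of things; names that differ only in an ending like _2 or _b are one class to them, and where a whole thing is asked for, a point or a joint stands for the part that bears it (a point fixed in the world has none). Each returns a list of dicts, best first, with "conf" (0 to 1); they miss things now and then, are a little off and sometimes report something else, mostly with a low value. They report only what shows in the picture. A call takes as long as a camera call.
- models.recognise(camera, thing): "extent" ([left, top, right, bottom] as shares, 0 to 1, of the picture: columns of its width, rows of its height, round what is visible of it).
- models.spot_point(camera, thing): "point" ([column, row] as shares, 0 to 1, of the picture: columns of its width, rows of its height: a listed point, or the origin of a listed thing).
The state is a dict: "time_s": time; "joint_positions": joint angles; "qvel": joint speeds; "tau": joint torques, N m; "position": TCP position; "tcp_rot": TCP orientation; "force": force on the tool from outside, world axes, zero at the start; "moment": the same for the moment, N m; "opening": opening from 0.0 (shut) to 1.0 (fully open).
Only numpy, scipy, OpenCV 4.12 (cv2) and the standard library are available. Lean on these libraries where they do the work, as an engineer would, in place of code of your own. Each camera call takes 0.05 s, during which the arm holds its last target. There are 200 camera calls.

## Task

Close the hand clamp of the leak-test bench over the brass fitting that stands in its nest: press the thumb pad of the ratchet pawl down with the fingertips until the pawl flips over and stays free of the teeth, then push the raised lever down by its cross-bar, past the teeth and all the way home, until the rubber seal sits on the fitting. This is pushing work only, done steadily: never force the lever against its teeth or slam it, and leave the pawl free when you are done. Nothing is lifted: the fitting stays in its nest and the other things on the bench stay where they are.

Things in the scene. Friction and masses are not known exactly. Their poses are not given: they have to be found in the camera images.
- fixture: The hand clamp, bolted down: aluminium base plate 210 x 120 x 18 mm; origin under the plate's centre, on the table; x axis along the plate from the cross-bar end (-x) to the thumb-pad end (+x), z up. Two steel cheeks (35 mm apart over their outsides, up to 143 mm above the table) carry the lever hinge, with a toothed ratchet wheel 110 mm across fixed to the lever between them, and the pawl pivot.
- lever (a joint): Angle of the lever above level, rad: 0 = level, the rubber seal resting on the fitting (home); grows as it is raised; it starts raised, between about 0.57 and 0.95. Friction in the hinge holds it where it is left; about 2 to 5 N at the cross-bar, square to the lever, pushes it down once the pawl is free. While the pawl is in, the lever gives by at most one tooth (0.24 rad) and stops on a tooth at 0.54 or 0.78 rad. The teeth end at 0.30 rad.
- lever_hinge (a point): Point on the lever's hinge axis, in the middle of the clamp, 95 mm above the table, 25 mm to +x of the plate's centre. The hinge axis is level, along the fixture's y.
- cross_bar (a point): Centre of the black cross-bar at the free end of the lever: a round bar, 20 mm in diameter and 88 mm long, level, along the fixture's y, 160 mm from the hinge axis. It moves on a circle about the hinge; at home its centre is 95 mm above the table and 135 mm to -x of the plate's centre. The steel lever bar behind it is 16 mm wide and 16 mm high; below it, 100 mm from the hinge, hangs the sealing head with its rubber face.
- pawl (a joint): Angle of the ratchet pawl, rad: 0 = nose down in the teeth (on a ramp of a tooth it may read up to 0.10); grows as the thumb pad is pressed down; 0.40 = free, against its stop. An over-centre spring throws it either way from 0.20: pressed past that it flips to 0.40 and stays there. Pressing takes about 5 N at the pad at first, falling to nothing at 0.20; up to 12 N if the lever has been pushed hard onto a tooth.
- thumb_pad (a point): Centre of the top face of the pawl's ribbed thumb pad, at the end of the clamp away from the cross-bar, beyond the cheeks: a plate 22 mm along the clamp, 26 mm across and 5 mm thick, about 153 mm above the table when the pawl is in the teeth; it goes about 15 mm down (and 4 mm outward, away from the hinge) to its stop. The pawl pivot lies 36 mm nearer the lever hinge than the pad and 18 mm lower. Nothing is above it.
- fitting_mid (a point): Middle (half-way up) of the brass fitting in the nest under the lever: 30 mm round foot, hexagon above, 40 mm high, loose, top face 63 mm above the table. It must stay in the nest.
- nest_mid (a point): Fixed point in the nest where the middle of the fitting belongs (43 mm above the table, 75 mm to -x of the plate's centre).
- spare_fitting: Bystander: a second brass fitting like the first, standing on the table beside the plate; origin under its foot.
- spanner: Bystander: steel open-ended spanner, 150 mm long, lying on the table along the other side of the plate.
- seal_ring: Bystander: black rubber seal ring, 28 mm across, 5 mm high, lying on the base plate near the nest.
- plug_gauge: Bystander: steel plug gauge, 110 mm long, 18 mm thick, lying on the table to the left.
- leak_spray: Bystander: clear bottle, 48 mm across, 140 mm high, standing on the table to the left.
- parts_tray: Bystander: blue tray 160 x 120 x 45 mm with small turned parts, on the table to the right.
- marker_pen: Bystander: marker pen with black cap, 130 mm long, lying on the table to the right.

How it is judged:
By the outcome, as a careful person would: the job done as asked, in the order asked, and still so for the second after the job is handed in, with the robot touching nothing.
It also fails if it takes over 43 s, if anything falls off the work surface, if the arm or the gripper's body presses on something with over 40 N, if the wrist force passes 120 N, or if a joint passes its speed limit or range.

## Working session

There is one attempt and no reset: what is moved stays moved. The work goes in short steps, Python scripts to look and compute and a tool call to move; the robot and the scene stay as the last step left them, time stands still between calls to the robot, and variables do not carry over. Pictures are saved under pics/ and viewed, about 8 in all and at most 12, crops included, and the job is handed in when it is done.

Besides the shell and the picture viewer there is one more tool, called by a JSON object that holds its "api" and its "payload", one argument or row to a line. arm_command: Moves the arm, as the interface text tells. Shift numbers are shares of 0.08 m and turn numbers shares of 60 degrees, none past 1 either way. Its arguments: {"type":"object","properties":{"translation":{"type":"array"},"rotation":{"type":"array"},"grip":{"type":"array"}},"required":["translation","rotation","grip"]}

```bash
mkdir -p pics; cat > h.py <<'E'
import numpy as np, cv2
from rig import bot, eyes, models
def cap(n, f=None):
    c=eyes.capture(n)
    if f: cv2.imwrite('pics/'+f,c['image'])
    return c
def P(c):
    R=cv2.Rodrigues(np.array(c['rvec'],float))[0]; return np.array(c['mtx'])@np.c_[R,np.ravel(c['tvec'])]
def proj(c,X): 
    u=P(c)@np.r_[X,1]; return u[:2]/u[2]
def tri(cs,uv):
    A=[]
    for c,(u,v) in zip(cs,uv):
        M=P(c); A+= [u*M[2]-M[0], v*M[2]-M[1]]
    X=np.linalg.svd(np.array(A))[2][-1]; return X[:3]/X[3]
E
python3 - <<'E'
from h import *
s=bot.read_state(); print(s['time_s'],s['position'],np.round(s['tcp_rot'],3).tolist(),s['force'],bot.tip_extent)
cs={n:cap(n,n+'0.png') for n in('side','top')}
for t in ['fixture','lever_hinge','cross_bar','thumb_pad','fitting_mid','spare_fitting','leak_spray','parts_tray']:
    pts=[]
    for n in cs:
        r=models.spot_point(n,t)
        if r: pts.append((n,np.array(r[0]['point'])*[560,420],r[0]['conf']))
    print(t,[(p[0],p[1].round(1).tolist(),round(p[2],2)) for p in pts], tri([cs[p[0]] for p in pts],[p[1] for p in pts]).round(4) if len(pts)==2 else '')
E
```

```text
0.0 [ 0.15447096 -0.6048579   0.21565321] [[-0.969, -0.0, 0.247], [-0.247, 0.002, -0.969], [-0.0, -1.0, -0.002]] [-0.76741136 -0.37815692  0.41811172] 0.022
fixture [('side', [259.0, 277.2], 0.97), ('top', [277.1, 189.4], 0.67)] [ 0.6167  0.0171 -0.1306]
lever_hinge [('side', [259.4, 251.1], 0.66)] 
cross_bar [('side', [261.2, 191.8], 0.62), ('top', [273.6, 189.1], 0.7)] [0.5698 0.0273 0.2045]
thumb_pad [('side', [251.1, 268.9], 0.58), ('top', [192.7, 214.2], 0.61)] [0.5117 0.2327 0.1485]
fitting_mid [('side', [261.5, 242.5], 0.56), ('top', [272.5, 201.5], 0.63)] [0.5696 0.0324 0.0343]
spare_fitting [('side', [302.4, 283.9], 0.65), ('top', [245.7, 251.6], 0.46)] [ 0.428   0.1056 -0.0012]
leak_spray [('side', [182.5, 370.2], 0.88), ('top', [134.5, 197.4], 0.86)] [0.5828 0.4306 0.0062]
parts_tray [('side', [281.6, 166.5], 0.76), ('top', [427.3, 171.0], 0.91)] [ 0.676  -0.4205 -0.0084]
```

View pics/side0.png

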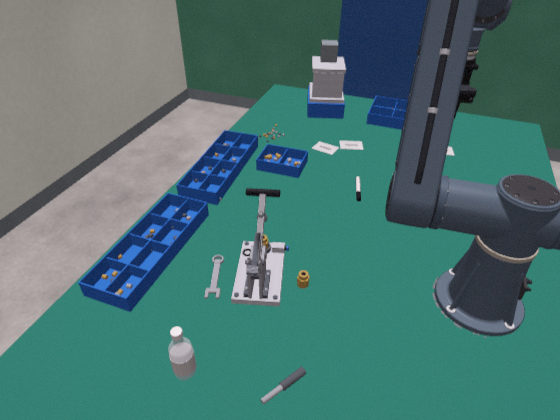

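View pics/top0.png

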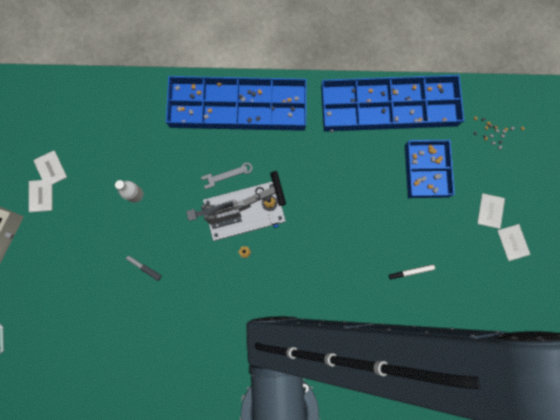

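The side view shows the clamp at about (262,250), the black cross-bar at (263,192) and the pad near (252,268). In the top view the bar is at (278,188) and the pad at (192,214). I'll zoom in on both.

```bash
python3 - <<'E'
import cv2,numpy as np
a=cv2.imread('pics/side0.png')[180:310,205:325]; b=cv2.imread('pics/top0.png')[155:265,180:300]
a=cv2.resize(a,None,fx=3.3,fy=4,interpolation=cv2.INTER_CUBIC)
b=cv2.resize(b,None,fx=3.3,fy=4,interpolation=cv2.INTER_CUBIC)
o=np.zeros((520,792,3),np.uint8);o[:,:396]=a;o[:440,396:]=b
cv2.imwrite('pics/crop0.png',o)
E
```

```text
(no output)
```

View pics/crop0.png

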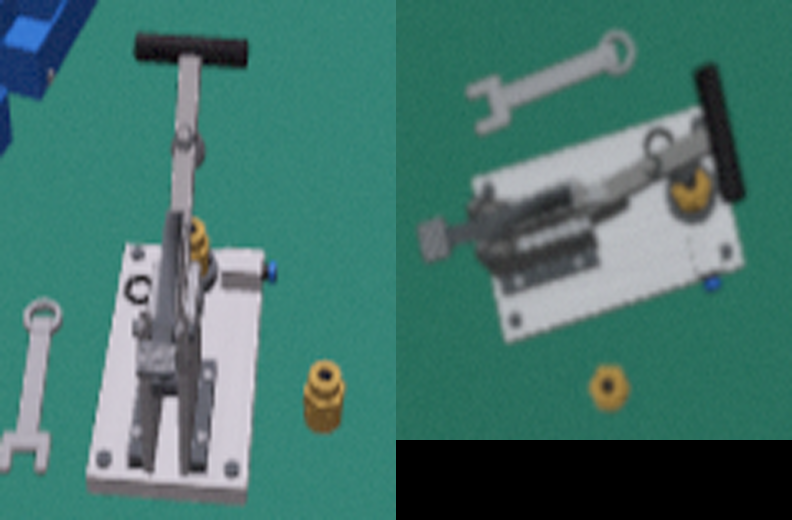

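```bash
cat >> h.py <<'E'
def FX(q): 
    c,s=np.cos(q[2]),np.sin(q[2])
    return lambda p: np.array([q[0]+c*p[0]-s*p[1], q[1]+s*p[0]+c*p[1], p[2]])
E
python3 - <<'E'
from h import *
from scipy.optimize import least_squares
cs={n:cap(n) for n in('side','top')}
S=lambda x,y:np.array([205+x/3.3,180+y/4]); T=lambda x,y:np.array([180+(x-396)/3.3,155+y/4])
c=[(.105,-.06),(.105,.06),(-.105,.06),(-.105,-.06)] 
# side view seen from pad end; +x near camera
obs=[]
def model(q):
    f=FX(q); L=q[3]
    bar=f([.025-.16*np.cos(L),0,.095+.16*np.sin(L)]); pad=f([q[4],0,.153])
    C=lambda i:f([*c[i],.018])
    return [('top',bar,T(719,133)),('side',bar,S(191,50)),('top',pad,T(433,240)),('side',pad,S(157,358)),
     ('top',C(0),T(474,180)),('top',C(1),T(506,342)),('top',C(2),T(744,266)),
     ('side',C(3),S(126,243)),('side',C(2),S(264,250)),('side',C(1),S(246,490)),('side',C(0),S(90,478))]
best=None
for sgn in(1,-1):
  c=[(x,sgn*y) for x,y in c] if sgn==-1 else c
  for y0 in(0,1.57,3.14,-1.57):
    r=least_squares(lambda q:np.ravel([proj(cs[n],X)-u for n,X,u in model(q)]),[.55,.1,y0,.7,.11],loss='soft_l1')
    if best is None or r.cost<best[0].cost: best=(r,sgn,np.round([proj(cs[n],X)-u for n,X,u in model(r.x)],1).tolist())
r,sgn,res=best; q=r.x; print(sgn,r.cost,q.round(4),np.degrees(q[2]),res)
print('pad',FX(q)([q[4],0,.153]).round(4),'bar tri',tri([cs['top'],cs['side']],[T(719,133),S(191,50)]),'pad tri',tri([cs['top'],cs['side']],[T(433,240),S(157,358)]))
E
```

```text
1 2.125634596665012 [0.5433 0.1122 1.8545 0.6785 0.1289] 106.2559093891565 [[0.1, 0.8], [-0.1, -0.1], [-0.2, 0.5], [-0.1, -0.5], [-0.5, 0.2], [-0.0, 0.3], [-0.0, -0.1], [-0.3, -0.1], [-0.1, 0.5], [0.2, -0.7], [-1.3, -0.8]]
pad [0.5072 0.2359 0.153 ] bar tri [0.57223299 0.01654818 0.19514537] pad tri [0.50814582 0.23561004 0.15116939]
```

The fit residuals are at or below 1 px for nearly every point, and the heights agree. That gives a fixture yaw of 106.3°, the pad at (0.507, 0.236, 0.153) and the lever at 0.68 rad. Next I raise the tool, shut the fingers and turn it to line up with the clamp.

{"api": "arm_command", "payload": {
  "translation": [
    [0,-0.4,0],
    [0,-0.4,0],
    [0,-0.4,0],
    [0,-0.4,0]
  ],
  "rotation": [
    [0,-0.13,0],
    [0,-0.26,0],
    [0,-0.39,0],
    [0,-0.511,0]
  ],
  "grip": [1,1,1,1]
}}

```text
time_s: 1.4
position: [0.1546, -0.6057, 0.249]
tcp_rot: [[-0.704, 0.0, 0.711], [-0.711, -0.001, -0.704], [0.0, -1.0, 0.001]]
force: [0.2, -0.7, -0.3]
opening: 0.723
```

{"api": "arm_command", "payload": {
  "translation": [
    [0,-0.4,0],
    [0,-0.4,0],
    [0,-0.4,0],
    [0,-0.4,0]
  ],
  "rotation": [
    [0,-0.13,0],
    [0,-0.26,0],
    [0,-0.39,0],
    [0,-0.511,0]
  ],
  "grip": [1,1,1,1]
}}

```text
time_s: 1.8
position: [0.1545, -0.6056, 0.281]
tcp_rot: [[-0.243, 0.0, 0.97], [-0.97, -0.001, -0.243], [0.001, -1.0, 0.0]]
force: [0.7, -0.8, -0.6]
opening: 0.356
```

{"api": "arm_command", "payload": {
  "translation": [
    [0,-0.4,0],
    [0,-0.4,0],
    [0,-0.4,0],
    [0,-0.4,0]
  ],
  "rotation": [
    [0,-0.13,0],
    [0,-0.26,0],
    [0,-0.39,0],
    [0,-0.511,0]
  ],
  "grip": [1,1,1,1]
}}

```text
time_s: 2.2
position: [0.1545, -0.6056, 0.313]
tcp_rot: [[0.286, 0.0, 0.958], [-0.958, -0.0, 0.286], [0.001, -1.0, -0.0]]
force: [-0.1, 0.0, 0.1]
opening: 0.034
```

{"api": "arm_command", "payload": {
  "translation": [
    [-0.25,0,0.5],
    [-0.5,0,1],
    [-0.5,0,1]
  ],
  "rotation": [
    [0,0,0],
    [0,0,0],
    [0,0,0]
  ],
  "grip": [1,1,1]
}}

```text
time_s: 2.5
position: [0.2235, -0.5405, 0.3127]
tcp_rot: [[0.285, 0.002, 0.959], [-0.959, 0.003, 0.285], [-0.003, -1.0, 0.003]]
force: [-0.2, -0.3, -1.2]
opening: 0.007
```

{"api": "arm_command", "payload": {
  "translation": [
    [-0.25,0,0.5],
    [-0.5,0,1],
    [-0.5,0,1]
  ],
  "rotation": [
    [0,0,0],
    [0,0,0],
    [0,0,0]
  ],
  "grip": [1,1,1]
}}

```text
time_s: 2.8
position: [0.2885, -0.4803, 0.3128]
tcp_rot: [[0.285, 0.001, 0.958], [-0.958, 0.002, 0.285], [-0.002, -1.0, 0.002]]
force: [-0.9, -0.5, -0.0]
opening: 0.003
```

{"api": "arm_command", "payload": {
  "translation": [
    [-0.25,0,0.5],
    [-0.5,0,1],
    [-0.5,0,1]
  ],
  "rotation": [
    [0,0,0],
    [0,0,0],
    [0,0,0]
  ],
  "grip": [1,1,1]
}}

```text
time_s: 3.1
position: [0.3537, -0.4202, 0.3128]
tcp_rot: [[0.285, 0.001, 0.958], [-0.958, 0.001, 0.285], [-0.001, -1.0, 0.002]]
force: [-0.8, -0.1, -1.3]
opening: 0.004
```

{"api": "arm_command", "payload": {
  "translation": [
    [-0.25,0,0.5],
    [-0.5,0,1],
    [-0.5,0,1]
  ],
  "rotation": [
    [0,0,0],
    [0,0,0],
    [0,0,0]
  ],
  "grip": [1,1,1]
}}

```text
time_s: 3.4
position: [0.4191, -0.3601, 0.3128]
tcp_rot: [[0.285, 0.001, 0.959], [-0.959, 0.001, 0.285], [-0.0, -1.0, 0.002]]
force: [-0.0, -0.3, 0.0]
opening: 0.007
```

{"api": "arm_command", "payload": {
  "translation": [
    [-0.5,0,0.5],
    [-1,0,1],
    [-1,0,1]
  ],
  "rotation": [
    [0,0,0],
    [0,0,0],
    [0,0,0]
  ],
  "grip": [1,1,1]
}}

```text
time_s: 3.7
position: [0.4718, -0.261, 0.3127]
tcp_rot: [[0.283, 0.0, 0.959], [-0.959, 0.001, 0.283], [-0.001, -1.0, 0.0]]
force: [0.2, -1.0, -0.1]
opening: 0.009
```

{"api": "arm_command", "payload": {
  "translation": [
    [-0.5,0,0.5],
    [-1,0,1],
    [-1,0,1]
  ],
  "rotation": [
    [0,0,0],
    [0,0,0],
    [0,0,0]
  ],
  "grip": [1,1,1]
}}

```text
time_s: 4.0
position: [0.5267, -0.1621, 0.3128]
tcp_rot: [[0.283, 0.001, 0.959], [-0.959, 0.0, 0.283], [0.0, -1.0, 0.001]]
force: [-1.1, -0.9, 0.3]
opening: 0.004
```

{"api": "arm_command", "payload": {
  "translation": [
    [-0.5,0,0.12],
    [-0.975,0,0.236],
    [-0.975,0,0.236]
  ],
  "rotation": [
    [0,0,0],
    [0,0,0],
    [0,0,0]
  ],
  "grip": [1,1,1]
}}

```text
time_s: 4.3
position: [0.5207, -0.0816, 0.3126]
tcp_rot: [[0.284, -0.001, 0.959], [-0.959, 0.001, 0.284], [-0.001, -1.0, -0.001]]
force: [0.3, 0.0, -0.2]
opening: 0.005
```

{"api": "arm_command", "payload": {
  "translation": [
    [-0.5,0,0.12],
    [-0.975,0,0.236],
    [-0.975,0,0.236]
  ],
  "rotation": [
    [0,0,0],
    [0,0,0],
    [0,0,0]
  ],
  "grip": [1,1,1]
}}

```text
time_s: 4.6
position: [0.5176, -0.0022, 0.3128]
tcp_rot: [[0.283, -0.0, 0.959], [-0.959, 0.0, 0.283], [-0.0, -1.0, -0.0]]
force: [-0.1, -0.4, 0.4]
opening: 0.006
```

{"api": "arm_command", "payload": {
  "translation": [
    [-0.5,0,0.12],
    [-0.975,0,0.236],
    [-0.975,0,0.236]
  ],
  "rotation": [
    [0,0,0],
    [0,0,0],
    [0,0,0]
  ],
  "grip": [1,1,1]
}}

```text
time_s: 4.9
position: [0.5145, 0.0777, 0.3127]
tcp_rot: [[0.283, 0.0, 0.959], [-0.959, 0.0, 0.283], [0.0, -1.0, 0.0]]
force: [-0.3, -1.0, 0.1]
opening: 0.006
```

{"api": "arm_command", "payload": {
  "translation": [
    [-0.5,0,0.12],
    [-0.975,0,0.236],
    [-0.975,0,0.236]
  ],
  "rotation": [
    [0,0,0],
    [0,0,0],
    [0,0,0]
  ],
  "grip": [1,1,1]
}}

```text
time_s: 5.2
position: [0.5113, 0.1577, 0.3127]
tcp_rot: [[0.283, 0.001, 0.959], [-0.959, 0.0, 0.283], [0.0, -1.0, 0.001]]
force: [-0.2, -0.4, -0.6]
opening: 0.006
```

{"api": "arm_command", "payload": {
  "translation": [
    [-0.5,0,0.12],
    [-0.975,0,0.236],
    [-0.975,0,0.236],
    [-0.975,0,0.236]
  ],
  "rotation": [
    [0,0,0],
    [0,0,0],
    [0,0,0],
    [0,0,0]
  ],
  "grip": [1,1,1,1]
}}

```text
time_s: 5.6
position: [0.5078, 0.2351, 0.3124]
tcp_rot: [[0.281, 0.001, 0.96], [-0.96, -0.002, 0.281], [0.002, -1.0, -0.0]]
force: [0.0, -0.8, 0.3]
opening: 0.009
```

{"api": "arm_command", "payload": {
  "translation": [
    [-0.03,0.5,0],
    [-0.03,1,0],
    [-0.03,1,0]
  ],
  "rotation": [
    [0,0,0],
    [0,0,0],
    [0,0,0]
  ],
  "grip": [1,1,1]
}}

```text
time_s: 5.9
position: [0.5029, 0.2356, 0.2279]
tcp_rot: [[0.278, -0.012, 0.96], [-0.96, -0.004, 0.278], [0.001, -1.0, -0.012]]
force: [-0.9, -0.4, -0.6]
opening: 0.004
```

{"api": "arm_command", "payload": {
  "translation": [
    [0,0.25,0],
    [0,0.45,0],
    [0,0.45,0],
    [0,0.45,0]
  ],
  "rotation": [
    [0,0,0],
    [0,0,0],
    [0,0,0],
    [0,0,0]
  ],
  "grip": [1,1,1,1]
}}

```text
time_s: 6.3
position: [0.5074, 0.2384, 0.1981]
tcp_rot: [[0.279, 0.002, 0.96], [-0.96, 0.0, 0.279], [0.001, -1.0, 0.002]]
force: [0.3, 0.5, -0.4]
opening: 0.005
```

```bash
python3 - <<'E'
from h import *
o=[]
s=bot.read_state(); print(s['position'])
for n,(x,y) in {'side':(255,255),'top':(205,205)}.items():
    c=cap(n); 
    for X,col in ((FX([.5433,.1122,1.8545])([.129,0,.153]),(0,0,255)),(s['position']+0.022*s['tcp_rot'][:,1],(0,255,0))):
        print(n,proj(c,X).round(1))
    i=c['image'][y-60:y+60,x-60:x+60]
    o.append(cv2.resize(i,(400,400),interpolation=cv2.INTER_CUBIC))
cv2.imwrite('pics/pad1.png',np.hstack(o))
E
```

```text
[0.50744198 0.23836959 0.1981339 ]
side [252.5 269.1]
side [251.6 262.3]
top [190.9 215.5]
top [188.3 214. ]
```

View pics/pad1.png

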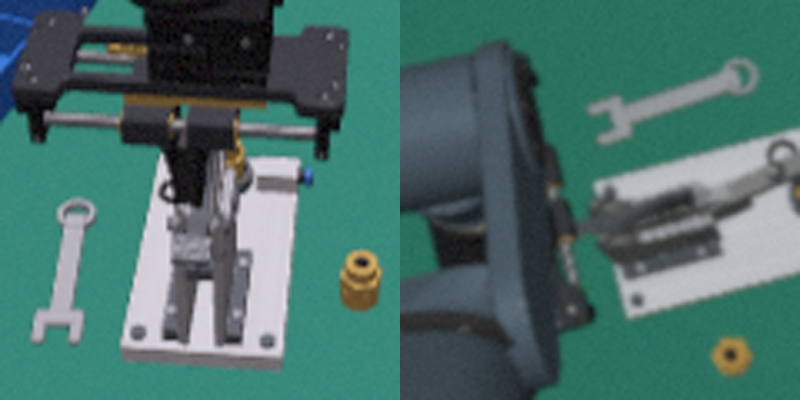

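The fingertips sit above the pad; the projected tip centre is (252,262) and the pad centre (252.5,269). I go down slowly and watch the force.

{"api": "arm_command", "payload": {
  "translation": [
    [0,0.1,0],
    [0,0.2,0],
    [0,0.25,0],
    [0,0.25,0]
  ],
  "rotation": [
    [0,0,0],
    [0,0,0],
    [0,0,0],
    [0,0,0]
  ],
  "grip": [1,1,1,1]
}}

```text
time_s: 6.8
position: [0.5052, 0.2393, 0.1756]
tcp_rot: [[0.281, -0.002, 0.96], [-0.96, -0.001, 0.281], [-0.0, -1.0, -0.002]]
force: [-0.6, -1.1, 0.2]
opening: 0.003
```

{"api": "arm_command", "payload": {
  "translation": [
    [0,0.02,0],
    [0,0.04,0],
    [0,0.06,0],
    [0,0.06,0]
  ],
  "rotation": [
    [0,0,0],
    [0,0,0],
    [0,0,0],
    [0,0,0]
  ],
  "grip": [1,1,1,1]
}}

```text
time_s: 7.2
position: [0.5059, 0.2394, 0.1717]
tcp_rot: [[0.281, -0.0, 0.96], [-0.96, -0.0, 0.281], [-0.0, -1.0, -0.0]]
force: [0.1, 0.2, -0.1]
opening: 0.006
```

{"api": "arm_command", "payload": {
  "translation": [
    [0,0.015,0],
    [0,0.03,0],
    [0,0.04,0],
    [0,0.04,0]
  ],
  "rotation": [
    [0,0,0],
    [0,0,0],
    [0,0,0],
    [0,0,0]
  ],
  "grip": [1,1,1,1]
}}

```text
time_s: 7.6
position: [0.5059, 0.2393, 0.1685]
tcp_rot: [[0.281, -0.0, 0.96], [-0.96, -0.0, 0.281], [-0.0, -1.0, -0.0]]
force: [-0.6, -0.1, -1.6]
opening: 0.004
```

{"api": "arm_command", "payload": {
  "translation": [
    [0,0.015,0],
    [0,0.03,0],
    [0,0.04,0],
    [0,0.04,0]
  ],
  "rotation": [
    [0,0,0],
    [0,0,0],
    [0,0,0],
    [0,0,0]
  ],
  "grip": [1,1,1,1]
}}

```text
time_s: 8.0
position: [0.5059, 0.2393, 0.1653]
tcp_rot: [[0.281, -0.0, 0.96], [-0.96, -0.0, 0.281], [-0.0, -1.0, -0.0]]
force: [-0.5, -0.3, -0.8]
opening: 0.007
```

```bash
python3 - <<'E'
from h import *
c=cap('side'); i=c['image'][225:300,215:290]
cv2.imwrite('pics/pad2.png',cv2.resize(i,(600,600),interpolation=cv2.INTER_CUBIC))
f=FX([.5433,.1122,1.8545])
for p in ([.129,0,.153],[.118,.013,.153],[.118,-.013,.153],[.14,.013,.153],[.14,-.013,.153],[.133,0,.138]): print(p,((proj(c,f(p))-[215,225])*8).round())
s=bot.read_state()
for dx in(-.0095,.0095):
  for dz in (-.015,.015):
    print(((proj(c,s['position']+s['tcp_rot']@[dx,.022,dz])-[215,225])*8).round())
E
```

```text
[0.129, 0, 0.153] [300. 353.]
[0.118, 0.013, 0.153] [351. 326.]
[0.118, -0.013, 0.153] [258. 321.]
[0.14, 0.013, 0.153] [342. 385.]
[0.14, -0.013, 0.153] [247. 379.]
[0.133, 0, 0.138] [300. 401.]
[351. 415.]
[241. 409.]
[358. 364.]
[251. 358.]
```

View pics/pad2.png

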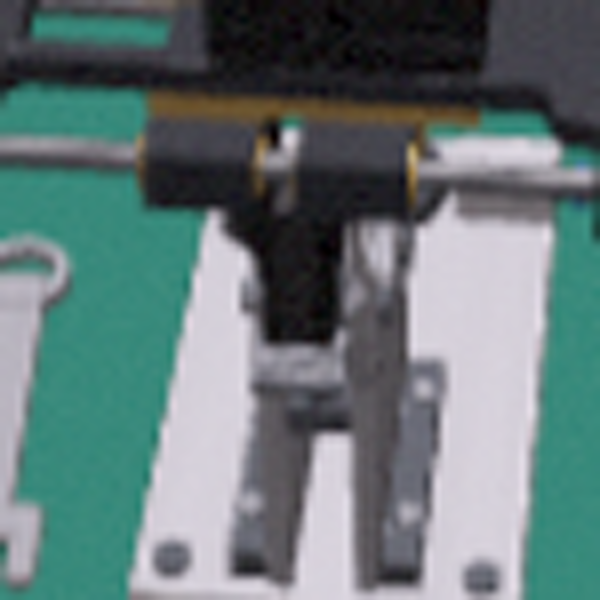

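The pad at (252,272) has not moved. The black finger ends at row 268, about 8 px above where its tip should project, and there is no force. I'll check the top view to see why.

```bash
python3 - <<'E'
from h import *
c=cap('top'); i=c['image'][180:255,160:235]
cv2.imwrite('pics/pad3.png',cv2.resize(i,(600,600),interpolation=cv2.INTER_CUBIC))
s=bot.read_state(); print(s['position'],s['force'])
for e in (.022,-.004,-.048):
 for dx in(-.0095,.0095):
  for dz in (-.015,.015):
    print(e,((proj(c,s['position']+s['tcp_rot']@[dx,e,dz])-[160,180])*8).round())
f=FX([.5433,.1122,1.8545])
print('pad',((proj(c,f([.129,0,.153]))-[160,180])*8).round())
print('base',proj(c,[0,0,.1]),proj(cap('side'),[0,0,0]))
E
```

```text
[0.50601912 0.2393497  0.16541789] [ 1.43820903 -0.13734545 -0.52442535]
0.022 [225. 345.]
0.022 [203. 255.]
0.022 [283. 329.]
0.022 [261. 240.]
-0.004 [208. 334.]
-0.004 [186. 242.]
-0.004 [268. 318.]
-0.004 [245. 226.]
-0.048 [179. 314.]
-0.048 [156. 219.]
-0.048 [241. 298.]
-0.048 [218. 203.]
pad [248. 284.]
base [280.23751005 422.73688098] [476.79717524 299.83681239]
```

View pics/pad3.png

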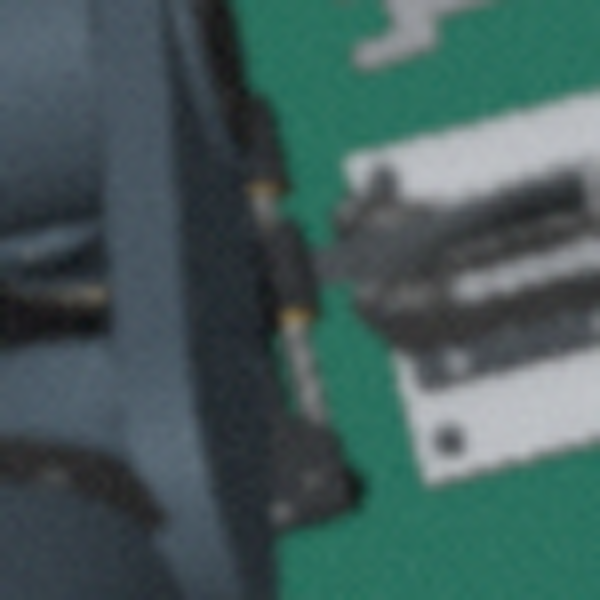

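```bash
python3 - <<'E'
from h import *
a,b=cap('top'),cap('side'); s=bot.read_state()
for n,t,d in (('goldL',(263,190),(260,160)),('goldR',(295,318),(415,168)),('bracketlowR',(320,500),(590,180))):
    X=tri([a,b],[np.array(t)/8+[160,180],np.array(d)/8+[215,225]])
    print(n,X.round(4),'tool',(s['tcp_rot'].T@(X-s['position'])).round(4), proj(a,X)-np.array(t)/8-[160,180])
E
```

```text
goldL [0.5262 0.2217 0.2071] tool [ 0.0226 -0.0417  0.0144] [0.19792028 0.87494816]
goldR [0.4867 0.21   0.2074] tool [ 0.0227 -0.042  -0.0268] [0.21663942 1.08360048]
bracketlowR [0.4354 0.2004 0.2105] tool [ 0.0176 -0.045  -0.0788] [-0.0885288  -0.49141647]
```

The finger covers the back edge of the pad, so the real tips must still be above it, higher than the nominal geometry says. I'll continue down in small steps until they touch.

{"api": "arm_command", "payload": {
  "translation": [
    [0,0.02,0],
    [0,0.04,0],
    [0,0.05,0],
    [0,0.05,0]
  ],
  "rotation": [
    [0,0,0],
    [0,0,0],
    [0,0,0],
    [0,0,0]
  ],
  "grip": [1,1,1,1]
}}

```text
time_s: 8.65
position: [0.5059, 0.2393, 0.1612]
tcp_rot: [[0.281, -0.0, 0.96], [-0.96, -0.0, 0.281], [-0.0, -1.0, -0.0]]
force: [0.2, -0.4, -0.2]
opening: 0.006
```

{"api": "arm_command", "payload": {
  "translation": [
    [0,0.015,0],
    [0,0.03,0],
    [0,0.04,0],
    [0,0.04,0]
  ],
  "rotation": [
    [0,0,0],
    [0,0,0],
    [0,0,0],
    [0,0,0]
  ],
  "grip": [1,1,1,1]
}}

```text
time_s: 9.05
position: [0.5059, 0.2393, 0.1581]
tcp_rot: [[0.28, -0.0, 0.96], [-0.96, -0.0, 0.28], [-0.0, -1.0, -0.0]]
force: [-0.2, -0.1, -0.0]
opening: 0.005
```

{"api": "arm_command", "payload": {
  "translation": [
    [0,0.02,0],
    [0,0.04,0],
    [0,0.05,0],
    [0,0.05,0]
  ],
  "rotation": [
    [0,0,0],
    [0,0,0],
    [0,0,0],
    [0,0,0]
  ],
  "grip": [1,1,1,1]
}}

```text
time_s: 9.45
position: [0.5059, 0.2393, 0.1541]
tcp_rot: [[0.281, -0.0, 0.96], [-0.96, -0.0, 0.281], [-0.0, -1.0, -0.0]]
force: [0.1, -0.5, 0.1]
opening: 0.003
```

{"api": "arm_command", "payload": {
  "translation": [
    [0,0.015,0],
    [0,0.03,0],
    [0,0.04,0],
    [0,0.04,0]
  ],
  "rotation": [
    [0,0,0],
    [0,0,0],
    [0,0,0],
    [0,0,0]
  ],
  "grip": [1,1,1,1]
}}

```text
time_s: 9.85
position: [0.5059, 0.2393, 0.1509]
tcp_rot: [[0.281, -0.0, 0.96], [-0.96, -0.0, 0.281], [-0.0, -1.0, -0.0]]
force: [0.2, 0.2, 0.1]
opening: 0.008
```

{"api": "arm_command", "payload": {
  "translation": [
    [0,0.015,0],
    [0,0.03,0],
    [0,0.03,0]
  ],
  "rotation": [
    [0,0,0],
    [0,0,0],
    [0,0,0]
  ],
  "grip": [1,1,1]
}}

```text
time_s: 10.15
position: [0.5059, 0.2393, 0.1485]
tcp_rot: [[0.281, -0.0, 0.96], [-0.96, -0.0, 0.281], [-0.0, -1.0, -0.0]]
force: [0.4, -0.3, -0.7]
opening: 0.003
```

{"api": "arm_command", "payload": {
  "translation": [
    [0,0.015,0],
    [0,0.03,0],
    [0,0.03,0]
  ],
  "rotation": [
    [0,0,0],
    [0,0,0],
    [0,0,0]
  ],
  "grip": [1,1,1]
}}

```text
time_s: 10.45
position: [0.506, 0.2394, 0.1462]
tcp_rot: [[0.281, 0.0, 0.96], [-0.96, 0.0, 0.281], [-0.0, -1.0, 0.0]]
force: [-0.1, -0.0, -0.1]
opening: 0.006
```

```bash
python3 - <<'E'
from h import *
c=cap('side'); i=c['image'][225:300,215:290]
d=cap('top')['image'][180:255,160:235]
cv2.imwrite('pics/pad4.png',cv2.resize(np.hstack([i,d]),(800,400),interpolation=cv2.INTER_CUBIC))
s=bot.read_state(); print(s['position'],s['force'],s['joint_positions'])
E
```

```text
[0.50598616 0.23934101 0.14620566] [0.57011657 0.06189871 0.01596342] [ 1.38772203e+01  3.05859070e+01  9.54778822e+01 -3.81036057e-04
  5.39429870e+01 -2.41231490e+00]
```

View pics/pad4.png

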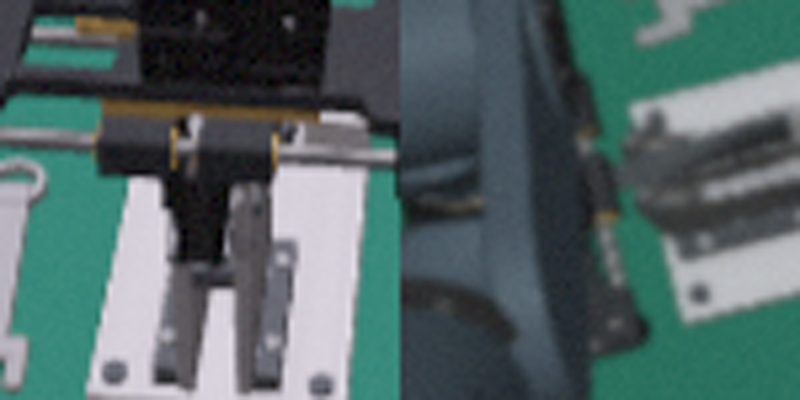

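The tip now covers the whole pad down to its front edge, still with no force, so contact should be close.

{"api": "arm_command", "payload": {
  "translation": [
    [0,0.015,0],
    [0,0.03,0],
    [0,0.03,0]
  ],
  "rotation": [
    [0,0,0],
    [0,0,0],
    [0,0,0]
  ],
  "grip": [1,1,1]
}}

```text
time_s: 10.85
position: [0.5059, 0.24, 0.1441]
tcp_rot: [[0.28, 0.0, 0.96], [-0.96, 0.001, 0.28], [-0.001, -1.0, 0.0]]
force: [-1.8, 2.6, 4.1]
opening: 0.006
```

{"api": "arm_command", "payload": {
  "translation": [
    [0,0.015,0],
    [0,0.03,0],
    [0,0.03,0]
  ],
  "rotation": [
    [0,0,0],
    [0,0,0],
    [0,0,0]
  ],
  "grip": [1,1,1]
}}

```text
time_s: 11.15
position: [0.506, 0.2388, 0.1409]
tcp_rot: [[0.281, -0.0, 0.96], [-0.96, -0.001, 0.281], [0.001, -1.0, -0.001]]
force: [0.4, 0.3, -0.7]
opening: 0.004
```

{"api": "arm_command", "payload": {
  "translation": [
    [0,0.015,0],
    [0,0.03,0],
    [0,0.03,0]
  ],
  "rotation": [
    [0,0,0],
    [0,0,0],
    [0,0,0]
  ],
  "grip": [1,1,1]
}}

```text
time_s: 11.45
position: [0.5058, 0.2389, 0.1385]
tcp_rot: [[0.28, -0.001, 0.96], [-0.96, -0.001, 0.28], [0.0, -1.0, -0.001]]
force: [-0.2, -0.0, 0.0]
opening: 0.005
```

```bash
python3 - <<'E'
from h import *
c=cap('side'); i=c['image'][225:300,215:290]
d=cap('top')['image'][180:255,160:235]
cv2.imwrite('pics/pad5.png',cv2.resize(np.hstack([i,d]),(800,400),interpolation=cv2.INTER_CUBIC))
s=bot.read_state(); print(s['position'],s['force'])
E
```

```text
[0.50602353 0.23913376 0.13883865] [ 0.7473638  -0.24359825  0.45967594]
```

View pics/pad5.png

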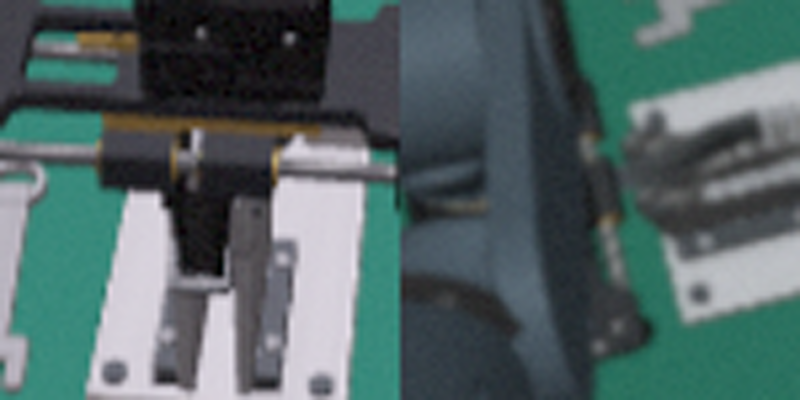

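The pad's front edge now shows as a bright strip at about (252,278), at the free-position height. The pawl has flipped. I now know the real tips sit near TCP height + 5–7 mm. Next I lift off and move over the cross-bar.

{"api": "arm_command", "payload": {
  "translation": [
    [0,-0.5,0],
    [0,-1,0],
    [0,-1,0]
  ],
  "rotation": [
    [0,0,0],
    [0,0,0],
    [0,0,0]
  ],
  "grip": [1,1,1]
}}

```text
time_s: 11.85
position: [0.51, 0.2404, 0.2245]
tcp_rot: [[0.281, 0.012, 0.96], [-0.96, 0.003, 0.281], [0.001, -1.0, 0.012]]
force: [0.9, -0.1, -1.0]
opening: 0.003
```

{"api": "arm_command", "payload": {
  "translation": [
    [0,-0.5,0],
    [0,-1,0],
    [0,-1,0]
  ],
  "rotation": [
    [0,0,0],
    [0,0,0],
    [0,0,0]
  ],
  "grip": [1,1,1]
}}

```text
time_s: 12.15
position: [0.5093, 0.2402, 0.3044]
tcp_rot: [[0.281, 0.012, 0.96], [-0.96, 0.003, 0.281], [0.001, -1.0, 0.012]]
force: [1.0, 0.6, 0.1]
opening: 0.005
```

{"api": "arm_command", "payload": {
  "translation": [
    [0.5,0,0],
    [0.974,0,0],
    [0.974,0,0]
  ],
  "rotation": [
    [0,0,0],
    [0,0,0],
    [0,0,0]
  ],
  "grip": [1,1,1]
}}

```text
time_s: 12.45
position: [0.5287, 0.1609, 0.2979]
tcp_rot: [[0.276, -0.001, 0.961], [-0.961, -0.002, 0.276], [0.002, -1.0, -0.001]]
force: [0.2, -0.9, -0.4]
opening: 0.007
```

{"api": "arm_command", "payload": {
  "translation": [
    [0.5,0,0],
    [0.974,0,0],
    [0.974,0,0]
  ],
  "rotation": [
    [0,0,0],
    [0,0,0],
    [0,0,0]
  ],
  "grip": [1,1,1]
}}

```text
time_s: 12.75
position: [0.5506, 0.0865, 0.2978]
tcp_rot: [[0.276, -0.001, 0.961], [-0.961, -0.002, 0.276], [0.001, -1.0, -0.001]]
force: [-0.3, -0.5, -0.5]
opening: 0.004
```

{"api": "arm_command", "payload": {
  "translation": [
    [0.5,0,0],
    [0.974,0,0],
    [0.974,0,0],
    [0.974,0,0]
  ],
  "rotation": [
    [0,0,0],
    [0,0,0],
    [0,0,0],
    [0,0,0]
  ],
  "grip": [1,1,1,1]
}}

```text
time_s: 13.15
position: [0.571, 0.0156, 0.298]
tcp_rot: [[0.279, -0.002, 0.96], [-0.96, 0.002, 0.279], [-0.002, -1.0, -0.002]]
force: [-0.5, -0.4, 0.4]
opening: 0.007
```

```bash
python3 - <<'E'
from h import *
c=cap('side'); i=c['image'][165:285,195:335]
cv2.imwrite('pics/bar1.png',cv2.resize(i,(700,600),interpolation=cv2.INTER_CUBIC))
s=bot.read_state(); print(s['position'],s['force'])
f=FX([.5433,.1122,1.8545])
for L in (.54,.6,.68,.76): print(L,((proj(c,f([.025-.16*np.cos(L),0,.095+.16*np.sin(L)]))-[195,165])*5).round())
print('pad free',((proj(c,f([.133,0,.138]))-[195,165])*5).round())
d=s['position']-f([0,0,0]); print('fix', d@f([1,0,0])-f([0,0,0])@f([1,0,0])if 0 else (f([.0,0,0]),[d[:2]@[np.cos(1.8545),np.sin(1.8545)],d[:2]@[-np.sin(1.8545),np.cos(1.8545)]]))
E
```

```text
[0.57072873 0.0162568  0.29817276] [0.67008484 0.4475089  1.05497306]
0.54 [342. 151.]
0.6 [341. 144.]
0.68 [339. 137.]
0.76 [337. 131.]
pad free [287. 551.]
fix (array([0.5433, 0.1122, 0.    ]), [np.float64(-0.09978556242499874), np.float64(0.0005234956498972966)])
```

View pics/bar1.png

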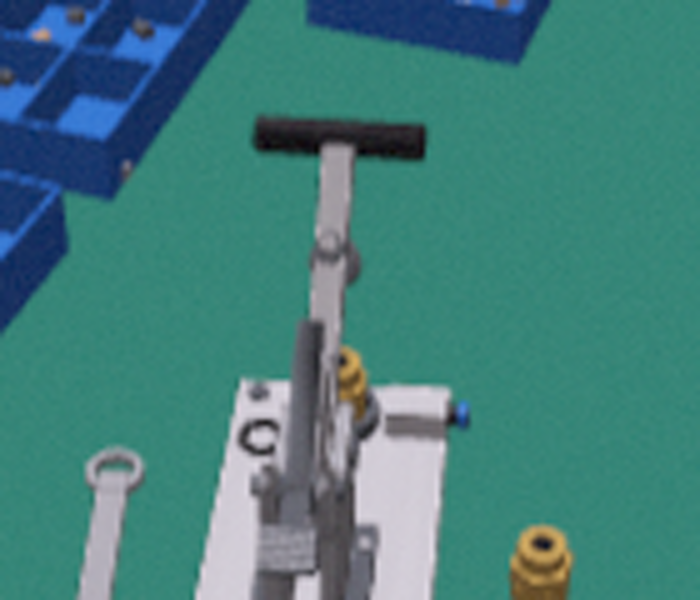

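The pad centre, now at crop (287,545), matches the free position (287,551 predicted, 522 before), so the pawl is free. The lever is still at 0.68 rad, with the bar at (339,138). Next I go down onto the bar.

{"api": "arm_command", "payload": {
  "translation": [
    [0,0.3,0],
    [0,0.6,0],
    [0,0.8,0],
    [0,0.8,0]
  ],
  "rotation": [
    [0,0,0],
    [0,0,0],
    [0,0,0],
    [0,0,0]
  ],
  "grip": [1,1,1,1]
}}

```text
time_s: 13.6
position: [0.569, 0.0173, 0.2325]
tcp_rot: [[0.283, -0.007, 0.959], [-0.959, 0.002, 0.283], [-0.003, -1.0, -0.006]]
force: [-0.3, 0.7, 0.3]
opening: 0.001
```

{"api": "arm_command", "payload": {
  "translation": [
    [0,0.03,0],
    [0,0.06,0],
    [0,0.09,0],
    [0,0.12,0],
    [0,0.12,0]
  ],
  "rotation": [
    [0,0,0],
    [0,0,0],
    [0,0,0],
    [0,0,0],
    [0,0,0]
  ],
  "grip": [1,1,1,1,1]
}}

```text
time_s: 14.1
position: [0.5715, 0.015, 0.2255]
tcp_rot: [[0.28, -0.0, 0.96], [-0.96, 0.0, 0.28], [-0.0, -1.0, -0.0]]
force: [-0.3, 0.9, -0.8]
opening: 0.006
```

{"api": "arm_command", "payload": {
  "translation": [
    [0,0.03,0],
    [0,0.06,0],
    [0,0.09,0],
    [0,0.09,0]
  ],
  "rotation": [
    [0,0,0],
    [0,0,0],
    [0,0,0],
    [0,0,0]
  ],
  "grip": [1,1,1,1]
}}

```text
time_s: 14.5
position: [0.5713, 0.015, 0.2178]
tcp_rot: [[0.28, -0.001, 0.96], [-0.96, 0.0, 0.28], [-0.0, -1.0, -0.001]]
force: [-0.6, 0.5, -0.1]
opening: 0.006
```

{"api": "arm_command", "payload": {
  "translation": [
    [0,0.03,0],
    [0,0.06,0],
    [0,0.09,0],
    [0,0.09,0]
  ],
  "rotation": [
    [0,0,0],
    [0,0,0],
    [0,0,0],
    [0,0,0]
  ],
  "grip": [1,1,1,1]
}}

```text
time_s: 14.9
position: [0.5713, 0.015, 0.2106]
tcp_rot: [[0.281, -0.001, 0.96], [-0.96, 0.0, 0.281], [-0.0, -1.0, -0.001]]
force: [-0.1, -0.4, -1.3]
opening: 0.001
```

{"api": "arm_command", "payload": {
  "translation": [
    [0,0.02,0],
    [0,0.04,0],
    [0,0.06,0],
    [0,0.06,0]
  ],
  "rotation": [
    [0,0,0],
    [0,0,0],
    [0,0,0],
    [0,0,0]
  ],
  "grip": [1,1,1,1]
}}

```text
time_s: 15.3
position: [0.5714, 0.015, 0.206]
tcp_rot: [[0.28, -0.001, 0.96], [-0.96, 0.0, 0.28], [-0.0, -1.0, -0.001]]
force: [0.3, 0.1, -0.2]
opening: 0.004
```

{"api": "arm_command", "payload": {
  "translation": [
    [0,0.02,0],
    [0,0.04,0],
    [0,0.06,0],
    [0,0.06,0]
  ],
  "rotation": [
    [0,0,0],
    [0,0,0],
    [0,0,0],
    [0,0,0]
  ],
  "grip": [1,1,1,1]
}}

```text
time_s: 15.7
position: [0.5714, 0.015, 0.2012]
tcp_rot: [[0.281, -0.0, 0.96], [-0.96, 0.0, 0.281], [-0.0, -1.0, -0.0]]
force: [0.2, 0.8, 0.1]
opening: 0.006
```

{"api": "arm_command", "payload": {
  "translation": [
    [0,0.02,0],
    [0.01,0.04,0],
    [0.02,0.06,0],
    [0.02,0.06,0]
  ],
  "rotation": [
    [0,0,0],
    [0,0,0],
    [0,0,0],
    [0,0,0]
  ],
  "grip": [1,1,1,1]
}}

```text
time_s: 16.1
position: [0.5723, 0.013, 0.197]
tcp_rot: [[0.28, 0.001, 0.96], [-0.96, -0.001, 0.28], [0.001, -1.0, 0.001]]
force: [-0.5, -0.8, 3.8]
opening: 0.006
```

{"api": "arm_command", "payload": {
  "translation": [
    [0.01,0.02,0],
    [0.02,0.04,0],
    [0.04,0.06,0]
  ],
  "rotation": [
    [0,0,0],
    [0,0,0],
    [0,0,0]
  ],
  "grip": [1,1,1]
}}

```text
time_s: 16.4
position: [0.5734, 0.0095, 0.1925]
tcp_rot: [[0.281, 0.001, 0.96], [-0.96, -0.002, 0.281], [0.002, -1.0, 0.001]]
force: [-1.2, -2.3, 4.4]
opening: 0.003
```

Contact came at TCP z ≈ 0.198 with about 4 N, as expected. I follow the arc down.

{"api": "arm_command", "payload": {
  "translation": [
    [0.025,0.045,0],
    [0.05,0.09,0],
    [0.075,0.14,0],
    [0.1,0.185,0],
    [0.12,0.23,0]
  ],
  "rotation": [
    [0,0,0],
    [0,0,0],
    [0,0,0],
    [0,0,0],
    [0,0,0]
  ],
  "grip": [1,1,1,1,1]
}}

```text
time_s: 16.9
position: [0.5771, -0.0012, 0.1745]
tcp_rot: [[0.281, 0.003, 0.96], [-0.96, -0.004, 0.281], [0.005, -1.0, 0.002]]
force: [-0.5, -5.4, 6.7]
opening: 0.002
```

{"api": "arm_command", "payload": {
  "translation": [
    [0.02,0.035,0],
    [0.035,0.07,0],
    [0.055,0.105,0],
    [0.07,0.14,0],
    [0.085,0.18,0]
  ],
  "rotation": [
    [0,0,0],
    [0,0,0],
    [0,0,0],
    [0,0,0],
    [0,0,0]
  ],
  "grip": [1,1,1,1,1]
}}

```text
time_s: 17.4
position: [0.5793, -0.0073, 0.16]
tcp_rot: [[0.281, 0.004, 0.96], [-0.96, -0.003, 0.281], [0.004, -1.0, 0.003]]
force: [-0.4, -4.1, 5.3]
opening: 0.009
```

The bar has passed the 0.54 rad tooth freely, at 5–7 N. I continue.

{"api": "arm_command", "payload": {
  "translation": [
    [0.015,0.035,0],
    [0.03,0.075,0],
    [0.045,0.11,0],
    [0.055,0.15,0],
    [0.065,0.185,0]
  ],
  "rotation": [
    [0,0,0],
    [0,0,0],
    [0,0,0],
    [0,0,0],
    [0,0,0]
  ],
  "grip": [1,1,1,1,1]
}}

```text
time_s: 17.9
position: [0.5798, -0.0106, 0.1443]
tcp_rot: [[0.28, 0.002, 0.96], [-0.96, -0.0, 0.28], [0.001, -1.0, 0.002]]
force: [1.7, -2.6, 3.2]
opening: 0.008
```

{"api": "arm_command", "payload": {
  "translation": [
    [0.01,0.035,0],
    [0.02,0.075,0],
    [0.03,0.11,0],
    [0.04,0.15,0],
    [0.045,0.185,0]
  ],
  "rotation": [
    [0,0,0],
    [0,0,0],
    [0,0,0],
    [0,0,0],
    [0,0,0]
  ],
  "grip": [1,1,1,1,1]
}}

```text
time_s: 18.4
position: [0.5799, -0.0137, 0.1291]
tcp_rot: [[0.281, -0.0, 0.96], [-0.96, 0.0, 0.281], [-0.0, -1.0, -0.0]]
force: [1.2, -2.2, 3.4]
opening: 0.004
```

{"api": "arm_command", "payload": {
  "translation": [
    [0.01,0.05,0],
    [0.02,0.1,0],
    [0.03,0.15,0],
    [0.035,0.2,0],
    [0.04,0.25,0]
  ],
  "rotation": [
    [0,0,0],
    [0,0,0],
    [0,0,0],
    [0,0,0],
    [0,0,0]
  ],
  "grip": [1,1,1,1,1]
}}

```text
time_s: 18.9
position: [0.5806, -0.0168, 0.109]
tcp_rot: [[0.28, -0.001, 0.96], [-0.96, 0.0, 0.28], [-0.001, -1.0, -0.001]]
force: [1.4, -1.6, 2.9]
opening: 0.006
```

{"api": "arm_command", "payload": {
  "translation": [
    [0,0.015,0],
    [0,0.03,0],
    [0,0.045,0],
    [0,0.06,0],
    [0,0.075,0]
  ],
  "rotation": [
    [0,0,0],
    [0,0,0],
    [0,0,0],
    [0,0,0],
    [0,0,0]
  ],
  "grip": [1,1,1,1,1]
}}

```text
time_s: 19.4
position: [0.5805, -0.0169, 0.1033]
tcp_rot: [[0.281, -0.001, 0.96], [-0.96, 0.0, 0.281], [-0.0, -1.0, -0.001]]
force: [-0.2, -2.3, 2.7]
opening: 0.006
```

Now I creep to the stop, 1 mm per row, and watch for the force to rise.

{"api": "arm_command", "payload": {
  "translation": [
    [0,0.0125,0],
    [0,0.025,0],
    [0,0.0375,0],
    [0,0.0375,0]
  ],
  "rotation": [
    [0,0,0],
    [0,0,0],
    [0,0,0],
    [0,0,0]
  ],
  "grip": [1,1,1,1]
}}

```text
time_s: 19.8
position: [0.5805, -0.0167, 0.1002]
tcp_rot: [[0.28, -0.001, 0.96], [-0.96, 0.0, 0.28], [-0.001, -1.0, -0.001]]
force: [0.1, -1.4, 1.2]
opening: 0.004
```

{"api": "arm_command", "payload": {
  "translation": [
    [0,0.0125,0],
    [0,0.025,0],
    [0,0.025,0]
  ],
  "rotation": [
    [0,0,0],
    [0,0,0],
    [0,0,0]
  ],
  "grip": [1,1,1]
}}

```text
time_s: 20.1
position: [0.5806, -0.0167, 0.0992]
tcp_rot: [[0.281, -0.0, 0.96], [-0.96, 0.0, 0.281], [-0.0, -1.0, -0.0]]
force: [-2.6, -2.3, 7.6]
opening: 0.004
```

{"api": "arm_command", "payload": {
  "translation": [
    [0,0.01,0],
    [0,0.02,0],
    [0,0.02,0]
  ],
  "rotation": [
    [0,0,0],
    [0,0,0],
    [0,0,0]
  ],
  "grip": [1,1,1]
}}

```text
time_s: 20.4
position: [0.5807, -0.0167, 0.099]
tcp_rot: [[0.281, 0.0, 0.96], [-0.96, -0.0, 0.281], [0.0, -1.0, 0.0]]
force: [-4.4, -1.1, 16.1]
opening: 0.004
```

It is firmly seated: z stays at 0.099 while the force rose to 16 N. I retreat straight up and inspect.

{"api": "arm_command", "payload": {
  "translation": [
    [0,-0.05,0],
    [0,-0.2,0],
    [0,-0.6,0],
    [0,-1,0]
  ],
  "rotation": [
    [0,0,0],
    [0,0,0],
    [0,0,0],
    [0,0,0]
  ],
  "grip": [1,1,1,1]
}}

```text
time_s: 20.8
position: [0.5799, -0.0161, 0.1769]
tcp_rot: [[0.281, -0.003, 0.96], [-0.96, 0.002, 0.281], [-0.002, -1.0, -0.003]]
force: [0.7, 0.3, -0.9]
opening: 0.006
```

{"api": "arm_command", "payload": {
  "translation": [
    [0,-0.5,0],
    [0,-1,0],
    [0,-1,0]
  ],
  "rotation": [
    [0,0,0],
    [0,0,0],
    [0,0,0]
  ],
  "grip": [1,1,1]
}}

```text
time_s: 21.1
position: [0.5845, -0.017, 0.2632]
tcp_rot: [[0.281, 0.012, 0.96], [-0.96, -0.002, 0.281], [0.005, -1.0, 0.011]]
force: [-0.0, 0.4, 0.1]
opening: 0.007
```

```bash
python3 - <<'E'
from h import *
c=cap('side'); i=c['image'][185:305,205:325]; t=cap('top')
cv2.imwrite('pics/end.png',np.hstack([cv2.resize(i,(400,500),interpolation=cv2.INTER_CUBIC),cv2.resize(t['image'][150:270,180:300],(400,500),interpolation=cv2.INTER_CUBIC)]))
s=bot.read_state(); print(s['position'],s['force'])
f=FX([.5433,.1122,1.8545])
for L in (0,.05,.1): print(L,((proj(c,f([.025-.16*np.cos(L),0,.095+.16*np.sin(L)]))-[205,185])*[400/120,500/120]).round())
print('pad free/in',[((proj(c,f(p))-[205,185])*[400/120,500/120]).round() for p in([.133,0,.138],[.129,0,.153])])
E
```

```text
[ 0.581034   -0.01647709  0.25781728] [-0.6669631  -0.73328577 -0.70546395]
0 [199. 122.]
0.05 [198. 112.]
0.1 [198. 104.]
pad free/in [array([158., 375.]), array([158., 350.])]
```

View pics/end.png

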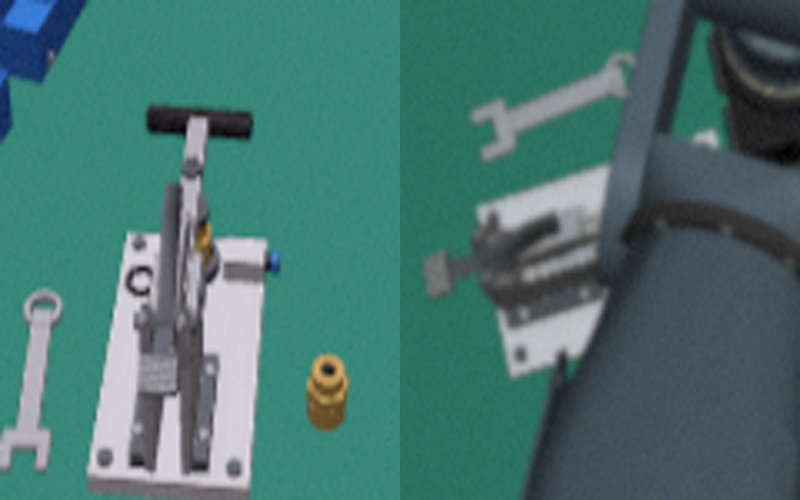

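The bar centre at crop (200,122) matches home (199,122 predicted). The pad at (158,374) matches free (158,375). The fitting is upright under the seal, and the spare fitting, spanner and ring have not moved.

```bash
python3 -c "
from rig import bot
print(bot.hand_in(), bot.read_state()['time_s'])"
```

```text
the job is handed in; nothing more can be done
the job is handed in; nothing more can be done
```

The clamp is closed over the fitting and the job is handed in, at about 21 s of the 43 s allowed. I pressed the thumb pad with the shut fingertips until the pawl flipped. I then followed the cross-bar down its arc at about 3–9 N and crept onto the seal until the lever stopped. The force at the stop was about 16 N, and I retreated straight up.

**Last checks:**
- **Lever:** the cross-bar is within about 1 crop pixel of the position predicted for 0 rad (home).
- **Pawl:** the thumb pad is at its free position, also within about 1 crop pixel.
- **Fitting and bystanders:** the fitting stands upright in the nest under the seal. The spare fitting, spanner and seal ring look unmoved, and the force on the tool was about zero. I did not look again at the tray, spray, gauge and pen; the gripper never went near them.

**Disagreement:** the fingertips touched the pad and the bar 25–30 mm later than the stated 22 mm tip length implies. Contact came with the TCP about 8 mm below the surface being touched. I found both contacts by force and used that offset for the rest of the job.

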